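Tip the V-block up onto the drilling board and lay the blank in it

ROBOT

A 7-joint arm with a two-finger parallel gripper is mounted at the origin on a cart in front of the work surface, level with it; the furniture and walls round the work are solid. World frame = base frame: x ahead of the robot, y to its left, z up, the work surface at z = 0. Lengths are in m, angles in degrees, forces in N, time in s.
With the tool pointing down it reaches from about 0.425 to 0.875 m from the base axis. Payload 4.7 kg.
Tool frame: the origin (TCP) lies at the very end of the fingers, on their centre line; the grasp point (between the pads) lies 19 mm behind it (env.grasp_offset is the distance from the TCP to the grasp point, in m); z points along the fingers, y is the line along which they close (so a half turn about z gives the same grasp; the last joint's range is limited). The gripper opens to 87 mm and grips with 3 to 60 N. Pads are 19 mm wide; open, the fingers measure 117 mm over their backs; the gripper's body (75 mm by 190 mm) begins 51 mm behind the grasp point.
Start: joints at [65.38, 18.392, -4.016, 83.108, 1.295, 78.541, -3.26], TCP at [0.279, -0.587, 0.223] pointing down, gripper open.
Joint ranges: [-163.93, 163.93], [-17.29, 119.83], [-79.2, 71.16], [3.27, 140.29], [-89.18, 269.18], [5.43, 117.66], [-154.24, 154.24]. Speed limits (degrees/s): [147.25, 147.25, 180, 180, 180, 180, 180].

INTERFACE

Orientations are given as [roll, pitch, yaw] about the fixed x, y, z axes, in that order (R = Rz(yaw) Ry(pitch) Rx(roll)).
In Python, from cell import env gives the robot as it stands. The module is installed in compiled form; this text tells all that it offers.
- The arm moves only by the tool drive_tool, never from a script. Its argument "moves" is one flat list of numbers, 5 for each row, row after row: the shift along the tool's x, y, z in units of 40 mm (1.0 is 40 mm), then the turn about the tool's z in units of 10 degrees (1.0 is 10 degrees), then the finger opening in mm, from 0 to 87. A call has 1 to 5 rows; each row is the pose to reach, as a shift and turn from the pose commanded when the call began, along the tool's axes at that moment; what a row does not reach only later rows make up. A row lasts 1/8 s, in which the tool goes at most 62.5 mm and 10.7 degrees, less where a joint would pass 70% of its speed; a pose out of reach is approached as far as the arm can. A call with a gripper value outside its range is refused whole. The fingers move at their own pace and stop on an object; "squeeze" is the grip in N (left out, the last holds). Time passes only in rows, so rows that repeat a pose let the fingers close. It gives the time, the measured TCP pose, the force, the opening and the grip force at its end, in the units of the state.
- env.get_obs(): the state, without advancing time (a new reading comes with each control period).
- env.read_camera(name): name is "side" or "top" or "wrist"; returns (picture, depth): 420x560x3 uint8, red, green, blue; 420x560 float32, m along the optical axis (not along the pixel's ray), 0 where there is no reading.
- env.camera_model(name): a dict with "K" (3x3 intrinsics, pixels), "k1" (the pictures are not rectified: a ray, as slopes to the right and down, at radius r is drawn at 1 + k1 r^2 times it, then the intrinsics apply), "rvec" (rotation vector, rad) and "tvec" (3), from world to camera coordinates, as OpenCV has them; the wrist camera has in their place "tool_from_camera" (4x4, takes a point from camera to tool coordinates, whose origin is the TCP and whose axes are the flange's). Camera axes: x right, y down, z forward; pixel columns grow to the right and rows downward; lengths in m; the calibration is good to about 2 mm. A picture is of the moment at which its call begins: read the wrist's pose just before it. camera_model takes no time and is no camera call.
- env.sign_off(): hands the job in; it is judged then, once.
The state is a dict: "time_s": time; "qpos": joint angles; "joint_velocities": joint speeds; "effort": joint torques, N m; "tool_pos": TCP position; "tool_rot": TCP orientation; "force": force on the tool from outside, world axes, zero at the start; "wrist_torque": the same for the moment, N m; "grip_width": finger opening in m; "grasp_force": force on a finger pad.
Only numpy, scipy, OpenCV 4.12 (cv2) and the standard library are available. Lean on these libraries where they do the work, as an engineer would, in place of code of your own. Each camera call takes 0.05 s, during which the arm holds its last target. There are 200 camera calls.

TASK

Get the V-block ready for drilling the blank: slide it up against the front edge of the drilling board and, with its foot held by that edge, tip it over onto the board so that the deep V, which now faces away from the board, comes out on top; let it down gently, do not let it topple, and push it back square against the fence. Then lay the octagonal blank lengthwise in the deep V with about as much standing out at each end, and let go of it. Leave the try square, the marking gauge and the two cups where they are.

Things in the scene. Friction and masses are not known exactly. Their poses are not given: they have to be found in the camera images.
- v_block: Red-brown wooden V-block, 96 mm square in section, 130 mm long, 0.6 to 0.9 kg, too wide for most grippers. Origin: centre of the underside it starts on. Own x: towards the board, y: along block and Vs, z: up at the start. Deep V in its -x side (facing away from the board); small V (20 mm wide, 10 deep) in its top; other sides plain. With the deep V on top, own x points straight down.
- v_bottom (a point): Mid-length point of the deep V's bottom line, fixed at (-24, 0, 48) mm in v_block. The V is 48 mm wide at the mouth, 24 deep, flanks 45 degrees either side of square, full length. Shut fingertips leaning 35 to 45 degrees, pointing forward and down, fit into it: they can push, raise the near side, and, kept in the V, hold the block back on its way down.
- block_foot (a point): Mid-length point of the V-block's far lower edge, fixed at (48, 0, 0) mm in v_block; the edge the block turns about. At the start it is 15 to 55 mm short of the board and up to 0.2 rad out of square. Held by the board's edge it slides back 10 to 20 mm as the block turns. Balance is at 55 to 60 degrees; beyond that the block topples by itself unless held back.
- drill_board: Drilling board screwed to the bench: plywood 10 mm thick, 157 deep, 220 wide, upright aluminium-faced front edge flush with its top, dark wooden fence along the back. Fixed. Origin: middle of the front edge, at bench height. x: level, from front edge (x = 0) to the fence face at x = 135 mm; y: along the edge; z: up. The front edge stops the V-block's foot.
- fence_face (a point): Middle of the foot of the fence's front face, on the board's top, at (135, 0, 10) mm in drill_board. The fence stands 45 mm above the board. When the V-block is home against it with the deep V on top, v_bottom is 48 mm in front of this face and 82 mm above the bench. The freshly tipped block lies about 35 to 55 mm short of the fence, its front hanging over the board's edge.
- blank: Octagonal turning blank of light wood, 44 mm across flats, 200 mm long, 0.22 kg, lying on a flat on the bench at the right. Origin: centre of its underside; y along its length, z up. Its upright flats reach from 13 to 31 mm above its underside.
- blank_center (a point): Centre of the blank, on its axis, 22 mm above its underside. Lying in the deep V, two flats rest on the V's flanks and the axis is 31 mm above the V's bottom line, 7 mm above the top of the block: fingers that hold only the blank's upper half clear the block.
- try_square: Try square with a wooden stock and steel blade, 122 x 186 x 16 mm, lying on the bench near the robot. Origin: centre of the underside. A bystander.
- marking_gauge: Wooden marking gauge, 68 x 200 x 67 mm, lying on the bench at the left. Origin: centre of the underside. A bystander.
- cup_tall: Turned wooden cup, reddish, 53 mm across and 60 mm high, standing right of the board. Origin: centre of the underside. A bystander.
- cup_low: Turned wooden cup with a felt floor, pale, 52 mm across and 46 mm high, standing at the right beyond the blank. Origin: centre of the underside. A bystander.
Mind the look-alikes: they are no part of the job. There is more than one size of the v_block; the job needs the larger.

How it is judged (in metres and radians):
On the way, in this order (a step that is already met when the one before it is completed fails the run):
1. the V-block is on its way over the board's front edge: turned 30 to 60 degrees with its foot at that edge (angle between v_block's own x axis and vertical between 2.094 and 2.618 rad and x of v_bottom in the frame of drill_board between -0.075 and 0.02 m and y of v_bottom in the frame of drill_board between -0.06 and 0.06 m), for 0.02 s.
2. the V-block lies on the board with the deep V on top, the blank not yet in it (angle between v_block's own x axis and vertical above 3 rad and z of v_bottom in the frame of drill_board between 0.079 and 0.086 m and x of v_bottom in the frame of drill_board above 0.01 m and y of v_bottom in the frame of drill_board between -0.05 and 0.05 m and distance between blank_center and v_bottom above 0.06 m), for 0.2 s.
At the end, for the whole second after the job is handed in: V-block flat on the board, deep V on top, within 5 mm of the fence, square to it within 0.06 rad, within 50 mm of mid-board; blank at rest down in the V (axis 27.5 to 36 mm over its bottom line, 4 mm sideways, in line within 0.07 rad), its middle within 30 mm of the block's (angle between v_block's own x axis and vertical above 3 rad and z of v_bottom in the frame of drill_board between 0.079 and 0.086 m and x of v_bottom in the frame of drill_board between 0.01 and 0.092 m and y of v_bottom in the frame of drill_board between -0.05 and 0.05 m and x of v_bottom in the frame of drill_board above 0.082 m and angle between the y axis of v_block and the y axis of drill_board, either way round below 0.06 rad and x of blank_center in the frame of v_block between -0.06 and -0.0515 m and z of blank_center in the frame of v_block between 0.044 and 0.052 m and y of blank_center in the frame of v_block between -0.03 and 0.03 m and angle between the y axis of blank and the y axis of v_block, either way round below 0.07 rad and linear speed of each of blank, v_block below 0.02 m/s); the robot touches nothing.
It fails at once if the V-block is let drop: it turns faster than 4.5 rad/s (angular speed of v_block above 4.5 rad/s).
It fails at once if the try square is moved more than 25 mm (distance of try_square from where it was at the start of the episode above 0.025 m).
It fails at once if the marking gauge is moved more than 25 mm (distance of marking_gauge from where it was at the start of the episode above 0.025 m).
It fails at once if the taller wooden cup is moved more than 25 mm (distance of cup_tall from where it was at the start of the episode above 0.025 m).
It fails at once if the lower wooden cup is moved more than 25 mm (distance of cup_low from where it was at the start of the episode above 0.025 m).
It also fails if it takes over 70 s, if anything falls off the work surface, if the arm or the gripper's body presses on something with over 40 N, if the wrist force passes 120 N, or if a joint passes its speed limit or range.

## Working session

There is one attempt and no reset: what is moved stays moved. The work goes in short steps, Python scripts to look and compute and a tool call to move; the robot and the scene stay as the last step left them, time stands still between calls to the robot, and variables do not carry over. Pictures are saved under pics/ and viewed, at most 10 in all, crops included, and the job is handed in when it is done.

Besides the shell and the picture viewer there is one more tool, called as a command line: name --argument value ..., lists and objects as JSON in quotes. drive_tool: Moves the arm, as the interface text tells. Its arguments: {"type":"object","properties":{"moves":{"type":"array","items":{"type":"number"}},"squeeze":{"type":"number"}},"required":["moves"]}

```bash
mkdir -p pics; cat > h.py <<'E'
import numpy as np,cv2
from cell import env
from scipy.spatial.transform import Rotation as R
def cloud(name):
    o=env.get_obs(); img,d=env.read_camera(name); m=env.camera_model(name)
    K=np.array(m["K"]);h,w=d.shape
    u,v=np.meshgrid(np.arange(w),np.arange(h))
    p=cv2.undistortPoints(np.stack([u,v],-1).reshape(-1,1,2).astype(float),K,np.array([m["k1"],0,0,0,0.])).reshape(h,w,2)
    c=np.dstack([p[...,0]*d,p[...,1]*d,d]).astype(float)
    if "rvec" in m:
        W=(c-np.array(m["tvec"]).ravel())@cv2.Rodrigues(np.array(m["rvec"],float))[0]
    else:
        T=np.array(m["tool_from_camera"]);r=R.from_euler('xyz',o["tool_rot"],degrees=True).as_matrix()
        W=(c@T[:3,:3].T+T[:3,3])@r.T+np.array(o["tool_pos"])
    W[d==0]=np.nan
    return img,W
E
python3 - <<'E'
from h import *
for n in("top","side"):
    i,W=cloud(n); np.savez("%s0.npz"%n,i=i,W=W); cv2.imwrite("pics/%s0.png"%n,i[...,::-1])
print({k:np.round(v,3) for k,v in env.get_obs().items()})
E
```

```text
{'time_s': np.float64(0.1), 'qpos': array([65.38 , 18.435, -4.014, 83.169,  1.296, 78.539, -3.26 ]), 'joint_velocities': array([-0.071, -0.117, -0.007, -0.265,  0.084, -0.105, -0.021]), 'effort': array([ 0.0000e+00, -4.9257e+01, -4.0600e-01, -3.1340e+01, -6.4000e-02,
        4.0000e-02,  0.0000e+00]), 'tool_pos': array([ 0.279, -0.587,  0.222]), 'tool_rot': array([-1.79902e+02,  7.00000e-03,  2.54280e+01]), 'force': array([0.187, 0.089, 0.074]), 'wrist_torque': array([-0.003, -0.018, -0.005]), 'grasp_force': np.float64(0.0), 'grip_width': np.float64(0.087)}
```

View pics/top0.png

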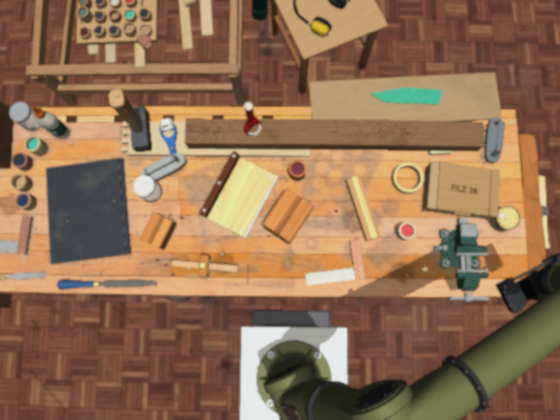

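View pics/side0.png

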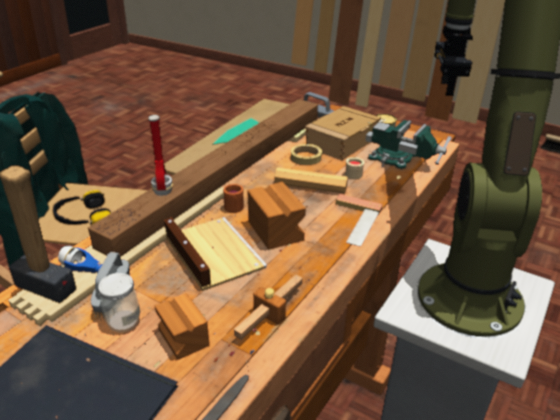

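```bash
python3 - <<'E'
from h import *
D=np.load("top0.npz");W=D["W"];i=D["i"].astype(int);z=W[...,2]
v,u=np.mgrid[:420,:560]
def fit(name,m):
    m=cv2.morphologyEx(m.astype(np.uint8),cv2.MORPH_OPEN,np.ones((3,3)))>0
    n,l,s,c=cv2.connectedComponentsWithStats(m.astype(np.uint8)); k=1+s[1:,4].argmax(); m=l==k
    P=W[m]; r=cv2.minAreaRect((P[:,:2]*1000).astype(np.float32))
    print(name,m.sum(),"c",np.round(r[0],1),"size",np.round(r[1],1),"ang",round(r[2],1),"z",np.round(np.percentile(P[:,2]*1000,[5,50,95]),1),"box",np.round(cv2.boxPoints(r)).tolist())
def win(a,b,c,d): return (u>a)&(u<b)&(v>c)&(v<d)
fit("block",win(255,320,180,250)&(z>.085)&(z<.11))
hsv=cv2.cvtColor(D["i"],cv2.COLOR_RGB2HSV)
print(hsv[200,245],hsv[215,335],hsv[183,220],hsv[215,288])
bw=win(195,285,145,245)
fit("boardz",bw&(z>.006)&(z<.016))
fit("boardcol",bw&(hsv[...,0]>20)&(hsv[...,0]<35)&(hsv[...,1]>60)&(hsv[...,2]>150)&(z<.02))
fit("fence",bw&(z>.04)&(z<.065))
fit("blank",win(335,390,165,250)&(z>.035)&(z<.055))
fit("blank_lo",win(335,390,165,250)&(z>.01)&(z<.055))
fit("cupT",win(280,312,155,185)&(z>.03)&(z<.075))
fit("cupL",win(390,420,218,242)&(z>.02)&(z<.06))
fit("gauge",win(160,250,250,285)&(z>.01))
fit("square",win(300,370,230,290)&(z>.006)&(z<.03))
print("bench z",np.nanmedian(z[win(320,335,190,240)]))
E
```

```text
block 1409 c [477.3  19.6] size [ 96.2 130.6] ang 56.7 z [ 88.3  95.1 100.4] box [[396.0, 15.0], [506.0, -56.0], [558.0, 24.0], [449.0, 96.0]]
[ 24  94 231] [ 13 124 216] [  7  47 148] [ 14 159 165]
boardz 1284 c [546.5 160.4] size [136.2 214.3] ang 63.0 z [ 6.8 10.3 14.6] box [[420.0, 148.0], [611.0, 51.0], [673.0, 172.0], [482.0, 270.0]]
boardcol 2725 c [548.9 163.6] size [128.7 222.1] ang 62.9 z [ 4.1  9.7 15. ] box [[421.0, 157.0], [619.0, 56.0], [677.0, 170.0], [479.0, 271.0]]
fence 564 c [580.6 230.7] size [ 23.5 221.1] ang 63.0 z [46.7 54.4 59.7] box [[477.0, 270.0], [674.0, 170.0], [684.0, 191.0], [487.0, 291.0]]
blank 680 c [ 510.6 -211.6] size [200.5  39.6] ang 16.7 z [36.4 42.6 48. ] box [[409.0, -221.0], [420.0, -259.0], [612.0, -202.0], [601.0, -164.0]]
blank_lo 992 c [ 510.4 -211.6] size [200.9  46.3] ang 17.5 z [25.7 40.4 47.3] box [[408.0, -220.0], [422.0, -264.0], [613.0, -203.0], [599.0, -159.0]]
cupT 251 c [624.2  -8.6] size [50.4 49. ] ang 0.4 z [37.2 46.1 63.3] box [[599.0, 16.0], [599.0, -33.0], [650.0, -33.0], [649.0, 16.0]]
cupL 246 c [ 438.6 -341.1] size [48.4 51.2] ang 74.3 z [29.  37.7 49.2] box [[407.0, -357.0], [457.0, -371.0], [470.0, -325.0], [421.0, -311.0]]
gauge 563 c [328.4 268.2] size [192.6  66.1] ang 70.7 z [27.8 36.9 57.1] box [[265.0, 188.0], [328.0, 166.0], [391.0, 348.0], [329.0, 370.0]]
square 416 c [ 352.7 -187.7] size [119.8  43.7] ang 5.0 z [ 9.3 16.3 21.4] box [[291.0, -171.0], [295.0, -215.0], [414.0, -204.0], [410.0, -161.0]]
bench z -0.0006676203620778732
```

drive_tool --moves '[0.96, -1.05, 0, 0, 80, 1.92, -2.1, 0, 0, 80, 2.88, -3.15, 0, 0, 80, 3.85, -4.2, 0, 0, 80, 4.8, -5.25, 0, 0, 80]'

```text
time_s: 0.72
tool_pos: [0.3625, -0.3129, 0.2223]
tool_rot: [-180.0, 0.0, 25.4]
force: [0.9, -0.3, -0.2]
grip_width: 0.0799
grasp_force: 0.0
```

drive_tool --moves '[0.96, -1.05, 0, -0.8, 80, 1.92, -2.1, 0, -1.6, 80, 2.88, -3.15, 0, -2.4, 80, 3.85, -4.2, 0, -3.2, 80, 4.8, -5.25, 0, -3.76, 80]'

```text
time_s: 1.35
tool_pos: [0.4456, -0.0411, 0.2224]
tool_rot: [180.0, 0.0, 63.2]
force: [0.8, 0.3, -0.4]
grip_width: 0.0803
grasp_force: 0.0
```

```bash
cat > bd.py <<'E'
from h import *
O=np.array([515.,101.]);Y=63.05
ex=np.array([np.cos(np.radians(Y)),np.sin(np.radians(Y))]);ey=np.array([-ex[1],ex[0]])
def where(p=True):
    o=env.get_obs();q=np.array(o["tool_pos"])*1000;b=q[:2]-O
    r=np.array([b@ex,b@ey,q[2]])
    if p: print("t",round(float(o["time_s"]),2),"board",np.round(r,1),"rot",np.round(o["tool_rot"],2),"F",np.round(o["force"],1),"q",np.round(o["qpos"],0),"w",o["grip_width"])
    return r
E
cat > table.py <<'E'
import numpy as np
for t in range(0,95,5):
    a=np.radians(t);c,s=np.cos(a),np.sin(a);S=min(10/max(c,.01),19)
    f=lambda x,z:np.array([x*c+(z-S)*s,10-x*s+(z-S)*c])
    if t<45: p=f(-96,72)-[9.5,26]
    else:
        u=np.radians(135-t);p=f(-72,48)+19*np.cos(u)*np.array([np.cos(u),np.sin(u)])-[9.5,0]
    print(t,np.round(p,1),"C",np.round(f(-96,96),1))
E
python3 -c "
from bd import *
where()"; python3 table.py
```

```text
t 1.35 board [-158.1   -2.5  222.4] rot [1.7998e+02 2.0000e-02 6.3230e+01] F [ 0.8  0.3 -0.4] q [ 36.  -6. -32. 109.  -3.  76. -21.] w 0.08025843043886947
0 [-105.5   46. ] C [-96.  96.]
5 [-99.7  54.1] C [-88.1 104. ]
10 [-93.3  61.6] C [-79.6 111.2]
15 [-86.3  68.4] C [-70.6 117.6]
20 [-78.7  74.5] C [-61. 123.]
25 [-70.7  79.8] C [-51.1 127.6]
30 [-62.4  84.4] C [-40.9 131.1]
35 [-53.8  88. ] C [-30.6 133.7]
40 [-45.2  90.9] C [-20.2 135.2]
45 [-36.5  84.9] C [-10.  135.8]
50 [-30.8  87.7] C [-1.000e-01  1.352e+02]
55 [-25.2  89.8] C [  9.3 133.7]
60 [-19.1  91.6] C [ 18.7 131.6]
65 [-11.4  93.6] C [ 29.2 129.5]
70 [-3.5 94.9] C [ 39.5 126.5]
75 [ 4.6 95.3] C [ 49.5 122.7]
80 [12.8 94.9] C [ 59.2 117.9]
85 [21.  93.6] C [ 68.3 112.3]
90 [29.  91.5] C [ 77. 106.]
```

drive_tool --moves '[-0.1, 0, 1.3, 0, 80, -0.15, 0, 2.6, 0, 80, -0.15, 0, 3.9, 0, 80, -0.15, 0, 4.45, 0, 80, -0.15, 0, 4.45, 0, 80]'

```text
time_s: 1.98
tool_pos: [0.4408, -0.0478, 0.0428]
tool_rot: [-179.7, 0.0, 63.0]
force: [0.4, 0.3, 0.4]
grip_width: 0.0798
grasp_force: 0.0
```

```bash
python3 -c "
from bd import *
where()
i,W=cloud('wrist');cv2.imwrite('pics/w1.png',i[...,::-1])"
```

```text
t 1.98 board [-166.3   -1.3   42.8] rot [-1.7973e+02  5.0000e-02  6.3050e+01] F [0.4 0.3 0.4] q [ 35.   6. -33. 122.   4.  54. -27.] w 0.07981874848744487
```

View pics/w1.png

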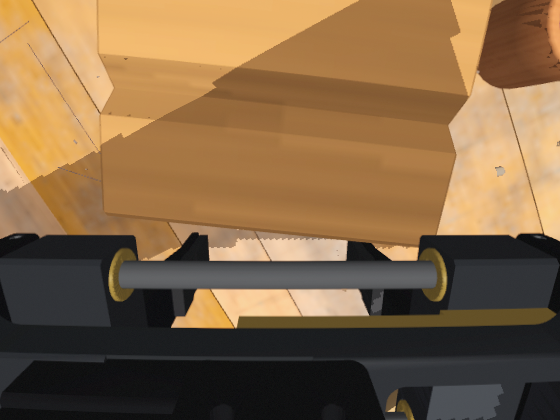

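drive_tool --moves '[0.3, 0, 0, 0, 80, 0.55, 0, 0, 0, 80, 0.8, 0, 0, 0, 80, 1.05, 0, 0, 0, 80, 1.3, 0, 0, 0, 80]'

```text
time_s: 2.65
tool_pos: [0.4664, -0.0043, 0.0457]
tool_rot: [179.9, 0.3, 63.0]
force: [-3.9, -9.9, 9.0]
grip_width: 0.0801
grasp_force: 5.2
```

drive_tool --moves '[0.06, 0, 0, 0, 80, 0.12, 0, 0, 0, 80, 0.18, 0, 0, 0, 80]'

```text
time_s: 3.02
tool_pos: [0.4693, 0.0019, 0.0456]
tool_rot: [180.0, 0.3, 63.0]
force: [-4.5, -8.8, 8.7]
grip_width: 0.08
grasp_force: 5.2
```

```bash
cat >> bd.py <<'E'
def board(W): 
    b=W[...,:2]*1000-O; return np.dstack([b@ex,b@ey,W[...,2]*1000])
def block(cam="top"):
    i,W=cloud(cam);B=board(W);hsv=cv2.cvtColor(i,cv2.COLOR_RGB2HSV).astype(int)
    m=(B[...,0]>-170)&(B[...,0]<140)&(abs(B[...,1])<85)&(B[...,2]>25)&(B[...,2]<150)&(hsv[...,0]>5)&(hsv[...,0]<20)&(hsv[...,1]>110)
    return i,B,m
E
python3 -c "
from bd import *
where()
i,B,m=block()
for k in (m&(abs(B[...,2]-96)<8),):
  P=B[k];r=cv2.minAreaRect(P[:,:2].astype(np.float32));print(k.sum(),np.round(r[0],1),np.round(r[1],1),r[2],np.median(P[:,2]),np.round(np.percentile(P[:,0],[1,99])))
"
```

```text
t 3.02 board [-109.    -4.2   45.6] rot [179.96   0.28  62.98] F [-4.5 -8.8  8.7] q [ 30.   9. -36. 118.   7.  55. -36.] w 0.08003483030694584
648 [-36.9   1.2] [128.8  68.5] 89.61536407470703 95.10377037655918 [-67.  -3.]
```

drive_tool --moves '[0.18, 0, -0.24, 0, 80, 0.34, 0, -0.43, 0, 80, 0.52, 0, -0.6, 0, 80, 0.71, 0, -0.75, 0, 80, 0.71, 0, -0.75, 0, 80]'

```text
time_s: 3.7
tool_pos: [0.4831, 0.031, 0.0752]
tool_rot: [180.0, -0.0, 63.1]
force: [-0.0, -3.0, 0.9]
grip_width: 0.0799
grasp_force: 1.3
```

```bash
python3 -c "
from bd import *
where()
i,W=cloud('side');cv2.imwrite('pics/s2.png',cv2.resize(i[120:320,120:400,::-1],(784,560)))
i,B,m=block('side')
np.savez('s2.npz',B=B,m=m)
# normals of dominant planes in x-z
P=B[m];print(len(P),np.round(np.percentile(P,[1,99],axis=0)))
"
```

```text
t 3.7 board [-76.9  -3.3  75.2] rot [ 1.7996e+02 -4.0000e-02  6.3120e+01] F [-0.  -3.   0.9] q [ 28.   8. -37. 115.   6.  59. -38.] w 0.0799288077332469
2940 [[-87. -60.  28.]
 [138.  73. 145.]]
```

View pics/s2.png

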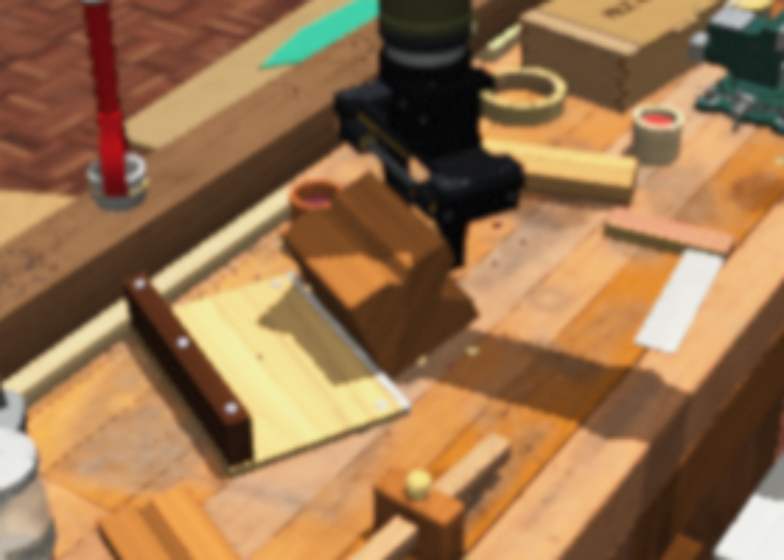

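drive_tool --moves '[0.2, 0, -0.13, 0, 80, 0.41, 0, -0.25, 0, 80, 0.62, 0, -0.33, 0, 80, 0.83, 0, -0.32, 0, 80, 0.94, 0, -0.32, 0, 80]'

```text
time_s: 4.42
tool_pos: [0.4999, 0.0644, 0.0874]
tool_rot: [-180.0, -0.0, 63.1]
force: [-1.0, -1.2, 0.8]
grip_width: 0.0798
grasp_force: 0.4
```

```bash
cat >> bd.py <<'E'
def angle():
    """tilt by plane fit on the old top face, seen by the side camera"""
    i,B,m=block('side'); n=np.full(B.shape,np.nan)
    P=B[m&(B[...,0]>-75)&(B[...,0]<110)&(B[...,1]>-60)&(B[...,1]<62)&(B[...,2]>30)]; best=(0,)
    rng=np.random.default_rng(0)
    for t in np.arange(0,91,1.):
        for nm,d in(("top",(np.sin(np.radians(t)),np.cos(np.radians(t)))),):
            h=P[:,0]*d[0]+P[:,2]*d[1]; c=np.histogram(h,np.arange(-100,200,3)); k=c[0].argmax()
            if c[0][k]>best[0]: best=(c[0][k],t,c[1][k]+1.5)
    print("angle",best,len(P)); return best
E
python3 -c "
from bd import *
where();angle()"
```

```text
t 4.42 board [-39.5  -3.1  87.4] rot [-1.800e+02 -3.000e-02  6.308e+01] F [-1.  -1.2  0.8] q [ 25.  10. -38. 112.   7.  60. -43.] w 0.07976026559091055
angle (np.int64(756), np.float64(43.0), np.float64(87.5)) 1690
```

drive_tool --moves '[0.07, 0, 0.05, 0, 80, 0.16, 0, 0.02, 0, 80, 0.24, 0, -0.02, 0, 80, 0.3, 0, -0.04, 0, 80, 0.36, 0, -0.06, 0, 80]'

```text
time_s: 5.1
tool_pos: [0.5061, 0.0761, 0.0901]
tool_rot: [180.0, 0.0, 63.0]
force: [-2.8, -1.6, 5.2]
grip_width: 0.0797
grasp_force: 2.4
```

```bash
python3 -c "
from bd import *
where();angle()"
```

```text
t 5.1 board [-26.2  -3.3  90.1] rot [1.800e+02 4.000e-02 6.302e+01] F [-2.8 -1.6  5.2] q [ 24.  11. -39. 110.   8.  61. -45.] w 0.0796759340352119
angle (np.int64(780), np.float64(54.0), np.float64(84.5)) 1733
```

drive_tool --moves '[0.11, 0, -0.03, 0, 80, 0.21, 0, -0.05, 0, 80, 0.33, 0, -0.08, 0, 80, 0.42, 0, -0.1, 0, 80, 0.48, 0, -0.11, 0, 80]'

```text
time_s: 5.78
tool_pos: [0.5158, 0.0948, 0.0962]
tool_rot: [179.9, -0.1, 63.1]
force: [-4.2, 0.5, 13.1]
grip_width: 0.0795
grasp_force: 5.9
```

```bash
python3 -c "
from bd import *
where();angle()"
```

```text
t 5.78 board [-5.2 -3.5 96.2] rot [ 1.7992e+02 -1.0000e-01  6.3050e+01] F [-4.2  0.5 13.1] q [ 22.  12. -39. 109.   9.  62. -47.] w 0.07947452578495373
angle (np.int64(727), np.float64(69.0), np.float64(81.5)) 1757
```

drive_tool --moves '[0.12, 0, -0.02, 0, 80, 0.24, 0, -0.03, 0, 80, 0.36, 0, -0.02, 0, 80, 0.45, 0, -0.01, 0, 80, 0.52, 0, 0.0, 0, 80]'

```text
time_s: 6.45
tool_pos: [0.5266, 0.1162, 0.0973]
tool_rot: [179.8, -0.4, 63.1]
force: [-2.2, 4.1, 14.8]
grip_width: 0.0803
grasp_force: 6.9
```

```bash
python3 -c "
from bd import *
where();angle()"
```

```text
t 6.45 board [18.8 -3.4 97.3] rot [179.84  -0.4   63.12] F [-2.2  4.1 14.8] q [ 20.  14. -39. 107.  10.  62. -50.] w 0.0802680940085518
angle (np.int64(511), np.float64(85.0), np.float64(78.5)) 1576
```

drive_tool --moves '[0.06, 0, 0, 0, 80, 0.12, 0, 0, 0, 80, 0.18, 0, 0, 0, 80, 0.24, 0, 0, 0, 80, 0.3, 0, -0.02, 0, 80]'

```text
time_s: 7.12
tool_pos: [0.531, 0.1245, 0.0962]
tool_rot: [179.9, -0.2, 63.1]
force: [-0.1, 0.3, 2.6]
grip_width: 0.0799
grasp_force: 1.1
```

```bash
python3 -c "
from bd import *
where();angle()"
```

```text
t 7.12 board [28.2 -3.6 96.2] rot [179.89  -0.19  63.09] F [-0.1  0.3  2.6] q [ 19.  15. -40. 106.  11.  63. -51.] w 0.07993883376682133
angle (np.int64(452), np.float64(90.0), np.float64(78.5)) 1475
```

drive_tool --moves '[0, 0, -0.8, 0, 80, -0.5, 0, -1.2, 0, 80, -1.5, 0, -1.2, 0, 80, -2.1, 0, -0.6, 0, 80, -2.1, 0, 0.4, 0, 80]'

```text
time_s: 7.8
tool_pos: [0.4925, 0.045, 0.0791]
tool_rot: [179.8, 0.0, 62.8]
force: [0.3, -0.2, -0.0]
grip_width: 0.0803
grasp_force: 0.0
```

drive_tool --moves '[0, 0, 0.7, 0, 80, 0.3, 0, 0.7, 0, 80, 0.6, 0, 0.7, 0, 80, 0.9, 0, 0.7, 0, 80, 1.2, 0, 0.7, 0, 80]'

```text
time_s: 8.43
tool_pos: [0.5138, 0.0882, 0.0523]
tool_rot: [179.9, 0.3, 63.0]
force: [-4.7, -7.6, 5.3]
grip_width: 0.0797
grasp_force: 4.5
```

drive_tool --moves '[0.2, 0, 0, 0, 80, 0.4, 0, 0, 0, 80, 0.6, 0, 0, 0, 80, 0.75, 0, 0, 0, 80, 0.75, 0, 0, 0, 80]'

```text
time_s: 9.05
tool_pos: [0.5282, 0.1163, 0.0523]
tool_rot: [179.9, 0.1, 63.0]
force: [-1.5, -3.8, 3.1]
grip_width: 0.0804
grasp_force: 2.4
```

```bash
python3 -c "
from bd import *
where()
i,B,m=block();P=B[m&(abs(B[...,2]-106)<7)]
r=cv2.minAreaRect(P[:,:2].astype(np.float32));print(np.round(r[0],1),np.round(r[1],1),r[2],np.median(P[:,2]))"
```

```text
t 9.05 board [19.7 -4.8 52.3] rot [1.7986e+02 9.0000e-02 6.3000e+01] F [-1.5 -3.8  3.1] q [ 18.  18. -38. 108.  13.  58. -53.] w 0.08035526556401572
[96.1 23.5] [61.4 82.9] 1.34551203250885 105.00263009242343
```

drive_tool --moves '[0.1, 0, 0, 0, 80, 0.2, 0, 0, 0, 80, 0.25, 0, 0, 0, 80, 0.28, 0, 0, 0, 80, 0.28, 0, 0, 0, 80]'

```text
time_s: 9.72
tool_pos: [0.5319, 0.1239, 0.052]
tool_rot: [179.9, 0.3, 62.9]
force: [-5.6, -9.5, 9.4]
grip_width: 0.0799
grasp_force: 5.7
```

drive_tool --moves '[0.03, 0, 0, 0, 80, 0.06, 0, 0, 0, 80]'

```text
time_s: 9.98
tool_pos: [0.5318, 0.1238, 0.052]
tool_rot: [180.0, 0.6, 62.9]
force: [-10.0, -16.3, 16.0]
grip_width: 0.08
grasp_force: 9.6
```

drive_tool --moves '[-0.2, 0, 0, 0, 80, -0.4, 0, -0.6, 0, 80, -0.4, 0, -1.8, 0, 80, -0.4, 0, -3, 0, 80]'

```text
time_s: 10.48
tool_pos: [0.5261, 0.1165, 0.1727]
tool_rot: [180.0, -0.1, 63.1]
force: [0.1, 0.4, -0.9]
grip_width: 0.0799
grasp_force: 0.0
```

drive_tool --moves '[-1.4, 0.64, 0, -1, 80, -2.8, 1.28, 0, -2, 80, -4.2, 1.92, 0, -3, 80, -5.6, 2.56, 0, -4, 80, -7.0, 3.2, 0, -5, 80]'

```text
time_s: 11.1
tool_pos: [0.5157, -0.1644, 0.1719]
tool_rot: [179.8, 0.1, 110.9]
force: [0.8, 0.3, 0.1]
grip_width: 0.0799
grasp_force: 0.0
```

drive_tool --moves '[0, 0, 0, -1, 75, 0, 0, 0, -2, 75, 0, 0, 0, -3, 75, 0, 0, 0, -4, 75, 0, 0, 0, -5, 75]'

```text
time_s: 11.72
tool_pos: [0.5158, -0.1627, 0.1716]
tool_rot: [179.9, 0.1, 160.9]
force: [0.3, 0.6, -0.3]
grip_width: 0.0753
grasp_force: 0.0
```

drive_tool --moves '[0, 0, 0, -1, 75, 0, 0, 0, -2, 75, 0, 0, 0, -3, 75, 0, 0, 0, -3.4, 75]'

```text
time_s: 12.22
tool_pos: [0.5158, -0.1627, 0.1716]
tool_rot: [-180.0, 0.1, -165.3]
force: [0.6, 0.4, 0.3]
grip_width: 0.0748
grasp_force: 0.0
```

```bash
python3 -c "
from bd import *
where()
i,B,m=block();P=B[m&(abs(B[...,2]-106)<6)]
r=cv2.minAreaRect(P[:,:2].astype(np.float32));print('block',np.round(r[0],1),np.round(r[1],1),r[2],np.median(P[:,2]))
print(np.round(np.percentile(P[:,:2],[.5,99.5],axis=0)))
F=B[(B[...,0]>135)&(B[...,0]<160)&(abs(B[...,1])<100)&(abs(B[...,2]-55)<6)];r=cv2.minAreaRect(F[:,:2].astype(np.float32));print('fence',np.round(r[0],1),np.round(r[1],1),r[2])
cv2.imwrite('pics/t3.png',cv2.resize(i[140:260,190:430,::-1],(800,400)))
o=env.get_obs();print(o['tool_pos'])
i,W=cloud('wrist');cv2.imwrite('pics/w3.png',i[...,::-1])
for a,b in((.036,.056),(.02,.056)):
  m=(W[...,2]>a)&(W[...,2]<b)&(abs(W[...,0]-.51)<.13)&(abs(W[...,1]+.21)<.08)
  P=W[m]*1000;r=cv2.minAreaRect(P[:,:2].astype(np.float32));print('blank',m.sum(),np.round(r[0],1),np.round(r[1],1),r[2],np.median(P[:,2]))
"
```

```text
t 12.22 board [-234.7 -120.2  171.6] rot [-1.7999e+02  1.4000e-01 -1.6525e+02] F [0.6 0.4 0.3] q [ 51.  10. -40. 102.   7.  71. 114.] w 0.07476378743647208
block [86.3  0.3] [130.6  97.1] 89.8342056274414 105.12811798485785
[[ 38. -64.]
 [134.  65.]]
fence [146.3  -0.5] [198.6  22.3] 89.96339416503906
[ 0.51581287 -0.16274355  0.17161995]
blank 6610 [ 505.9 -211.4] [188.5  37.4] 17.694557189941406 43.43762074899289
blank 8459 [ 508.  -210.9] [192.6  44.6] 17.4312801361084 42.40204474692885
```

View pics/t3.png

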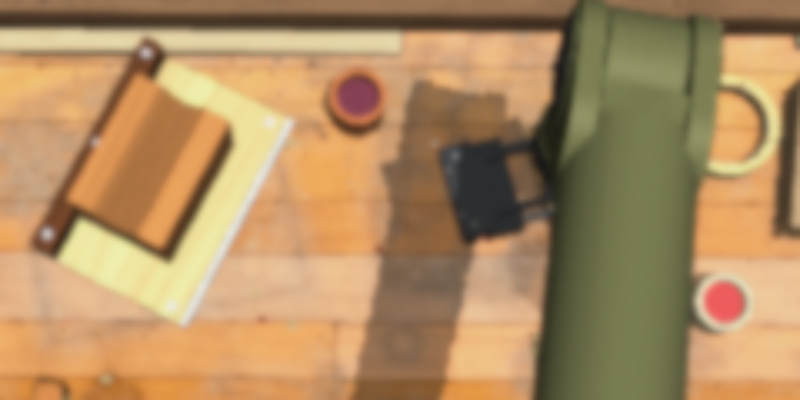

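View pics/w3.png

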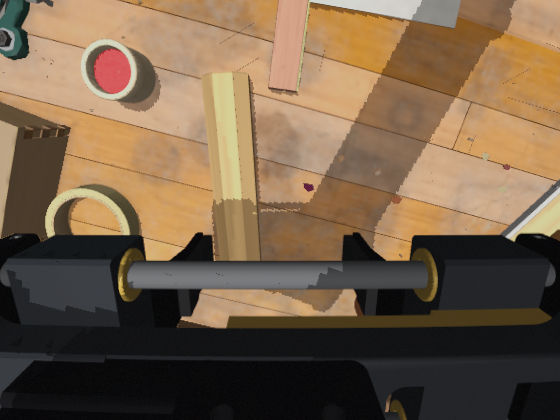

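drive_tool --moves '[0.22, -0.57, 0, -0.28, 75, 0.44, -1.15, 0.5, -0.28, 75, 0.44, -1.15, 1.8, -0.28, 75, 0.44, -1.15, 3.1, -0.28, 75, 0.44, -1.15, 3.82, -0.28, 75]'

```text
time_s: 12.95
tool_pos: [0.5066, -0.2125, 0.0139]
tool_rot: [179.8, -0.2, -162.9]
force: [-0.2, 0.6, -0.3]
grip_width: 0.0744
grasp_force: 0.0
```

drive_tool --moves '[0, 0, 0, 0, 40, 0, 0, 0, 0, 30, 0, 0, 0, 0, 30, 0, 0, 0, 0, 30, 0, 0, 0, 0, 30]' --squeeze 20

```text
time_s: 13.58
tool_pos: [0.5099, -0.2128, 0.0195]
tool_rot: [-179.9, 0.1, -162.7]
force: [-0.5, 2.2, 6.4]
grip_width: 0.044
grasp_force: 20.0
```

drive_tool --moves '[0, 0, -0.5, 0, 30, 0, 0, -1.5, 0, 30, 0, 0, -2.7, 0, 30, -0.2, 0.4, -3.6, 0, 30, -0.5, 1.2, -3.6, 0, 30]'

```text
time_s: 14.2
tool_pos: [0.5161, -0.1628, 0.1666]
tool_rot: [-179.7, 0.3, -162.9]
force: [0.5, 0.5, -3.5]
grip_width: 0.0437
grasp_force: 20.0
```

drive_tool --moves '[-0.5, 1.2, 0, 0.9, 30, -1.0, 2.4, 0, 1.8, 30, -1.5, 3.6, 0, 2.7, 30, -2.0, 4.8, 0, 3.6, 30, -2.5, 6.0, 0, 4.43, 30]'

```text
time_s: 14.82
tool_pos: [0.5381, 0.0991, 0.1631]
tool_rot: [-180.0, 0.1, 152.7]
force: [0.5, -0.6, -1.5]
grip_width: 0.0439
grasp_force: 20.0
```

```bash
python3 -c "
from bd import *
r=where();print('delta to target board x',86.5-r[0],'y',0.3-r[1])"
```

```text
t 14.82 board [  8.7 -21.4 163.1] rot [-1.7998e+02  9.0000e-02  1.5268e+02] F [ 0.5 -0.6 -1.5] q [ 28.  12. -46. 101.  10.  70.  42.] w 0.043854656601239765
delta to target board x 77.79137643265386 y 21.730987478428574
```

drive_tool --moves '[0.27, 0.97, 0, -0.03, 30, 0.54, 1.94, 0, -0.03, 30, 0.54, 1.94, 0.5, -0.03, 30, 0.54, 1.94, 0.9, -0.03, 30, 0.54, 1.94, 0.9, -0.03, 30]'

```text
time_s: 15.45
tool_pos: [0.5529, 0.1743, 0.1243]
tool_rot: [-179.8, -0.1, 153.2]
force: [0.2, -0.2, -1.9]
grip_width: 0.0437
grasp_force: 20.0
```

```bash
python3 -c "
from bd import *
r=where()
for n in ('side','top'):
  i,W=cloud(n);B=board(W);hsv=cv2.cvtColor(i,cv2.COLOR_RGB2HSV).astype(int)
  cv2.imwrite('pics/%s4.png'%n,cv2.resize((i[150:310,130:370] if n=='side' else i[130:250,180:340])[...,::-1],None,fx=3,fy=3))
  P=B[(B[...,0]>40)&(B[...,0]<130)&(abs(B[...,1])<130)&(B[...,2]>112)&(B[...,2]<165)&(hsv[...,0]>15)&(hsv[...,1]>60)]
  print(n,len(P),np.round(np.percentile(P,[1,50,99],axis=0),1))
"
```

```text
t 15.45 board [ 82.5  -0.6 124.3] rot [-1.7980e+02 -1.3000e-01  1.5316e+02] F [ 0.2 -0.2 -1.9] q [ 19.  20. -46.  99.  15.  68.  31.] w 0.04372795041474627
side 1059 [[ 59.5 -71.8 113.4]
 [ 89.   51.1 142.1]
 [114.4 101.6 159.6]]
top 360 [[  59.8 -102.5  116. ]
 [  78.    68.1  145.8]
 [ 103.6   97.1  155. ]]
```

View pics/side4.png

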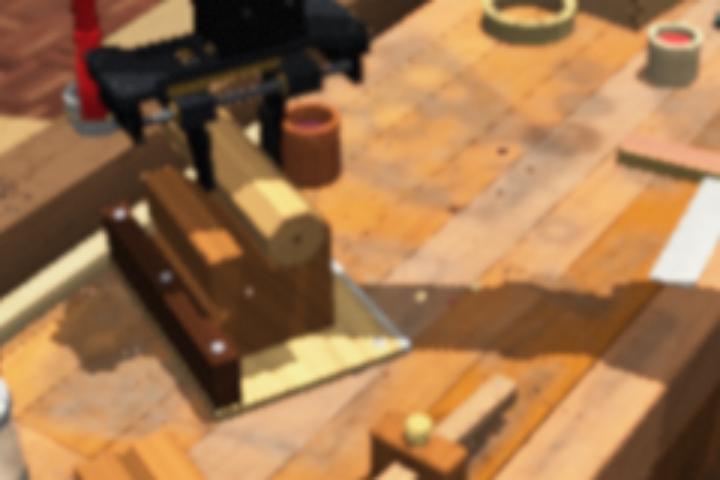

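drive_tool --moves '[0.02, 0.08, 0, 0, 30, 0.02, 0.08, 0.1, 0, 30, 0.02, 0.08, 0.2, 0, 30, 0.02, 0.08, 0.25, 0, 30, 0.02, 0.08, 0.25, 0, 30]'

```text
time_s: 16.18
tool_pos: [0.5546, 0.1799, 0.1159]
tool_rot: [-180.0, -0.0, 153.3]
force: [-1.3, -0.4, -1.8]
grip_width: 0.0436
grasp_force: 20.0
```

```bash
python3 -c "
from bd import *
where()"
```

```text
t 16.18 board [ 88.3   0.5 115.9] rot [-1.7998e+02 -2.0000e-02  1.5329e+02] F [-1.3 -0.4 -1.8] q [ 18.  21. -46.  99.  16.  67.  31.] w 0.04362871034960793
```

drive_tool --moves '[0, -0.04, 0.05, 0, 30, 0, -0.04, 0.1, 0, 30, 0, -0.04, 0.14, 0, 30, 0, -0.04, 0.14, 0, 30]'

```text
time_s: 16.68
tool_pos: [0.5542, 0.1787, 0.1109]
tool_rot: [180.0, 0.0, 153.3]
force: [-1.1, -0.2, 0.3]
grip_width: 0.0437
grasp_force: 20.0
```

drive_tool --moves '[0, 0, 0, 0, 46, 0, 0, 0, 0, 50, 0, 0, 0, 0, 60, 0, 0, 0, 0, 70, 0, 0, -0.3, 0, 70]'

```text
time_s: 17.3
tool_pos: [0.5533, 0.1783, 0.1221]
tool_rot: [-179.9, -0.1, 153.3]
force: [-0.1, 0.4, -0.4]
grip_width: 0.0674
grasp_force: 0.0
```

drive_tool --moves '[0, 0, -1, 0, 75, 0, 0, -2.4, 0, 75, 0, -0.8, -3.0, 0, 75, 0, -2.2, -3.0, 0, 75, 0, -3.6, -3.0, 0, 75]'

```text
time_s: 17.92
tool_pos: [0.489, 0.0492, 0.2438]
tool_rot: [180.0, 0.1, 153.4]
force: [1.0, -0.8, -0.4]
grip_width: 0.0749
grasp_force: 0.0
```

```bash
python3 -c "
from bd import *
r=where()
i,W=cloud('top');B=board(W);z=B[...,2]
cv2.imwrite('pics/top5.png',cv2.resize(i[130:250,180:340,::-1],None,fx=4,fy=4))
k=(B[...,0]>30)&(B[...,0]<136)&(abs(B[...,1])<120)
P=B[k&(z>118)&(z<145)];r=cv2.minAreaRect(P[:,:2].astype(np.float32));print('blank',len(P),np.round(r[0],1),np.round(r[1],1),r[2],np.percentile(z[k&(z>118)&(z<150)],[50,90]))
P=B[k&(abs(z-105)<6)&(abs(B[...,1])<70)];r=cv2.minAreaRect(P[:,:2].astype(np.float32));print('block',np.round(r[0],1),np.round(r[1],1),r[2])
"
```

```text
t 17.93 board [-58.   -0.3 243.8] rot [1.7996e+02 1.1000e-01 1.5337e+02] F [ 1.  -0.8 -0.4] q [ 36.  -0. -45. 102.  -0.  78.  55.] w 0.07490383650927217
blank 818 [87.5 -0.8] [ 45.9 199.3] 0.9257427453994751 [132.69321409 137.58457206]
block [86.2  0.3] [130.6  96.9] 89.711181640625
```

View pics/top5.png

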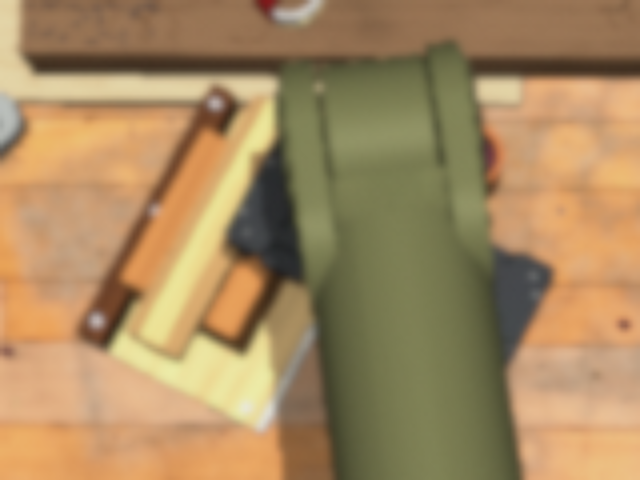

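```bash
python3 -c "
from cell import env
print(env.sign_off())"
```

```text
the job is handed in; nothing more can be done
None
```

The job is handed in at about 18 s. The V-block was tipped gently onto the board and sits flush and square against the fence. The octagonal blank lies centred in the deep V, and the gripper is clear; the last camera check agrees, but the hand-in returned no verdict.

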